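# Crack the stuck lid of the parts-cleaning tank and hold it ajar

### The arm

A 6-joint arm with a two-finger parallel gripper is mounted at the origin on the work surface. World frame = base frame: x ahead of the robot, y to its left, z up, the work surface at z = 0. Lengths are in mm, angles in rad, forces in N, time in s.
With the tool pointing down it reaches from about 300 to 775 mm from the base axis. Payload 14.6 kg.
Tool frame: the origin (TCP) lies between the finger pads; the fingertips stand 25 mm ahead of it and the grasp point (between the pads) lies 6 mm ahead of it; z points along the fingers, y is the line along which they close (so a half turn about z gives the same grasp; the last joint's range is limited). The gripper opens to 94 mm and grips with 3 to 60 N. Pads are 16 mm wide; open, the fingers measure 119 mm over their backs; the gripper's body (75 mm by 177 mm) begins 78 mm behind the grasp point.
Start: joints at [-1.21, 0.3, 1.521, -0, 1.321, -0.067], TCP at [228.171, -500.427, 230.446] pointing down, gripper open.
Joint ranges: [-3.03, 3.03], [-0.79, 2.21], [0.23, 2.52], [-1.04, 4.18], [0, 3.07], [-2.55, 2.55]. Speed limits (rad/s): [2.22, 2.22, 2.57, 3.14, 3.14, 3.14].

### API

Orientations are given as [roll, pitch, yaw] about the fixed x, y, z axes, in that order (R = Rz(yaw) Ry(pitch) Rx(roll)).
In Python, from cell import manip gives the robot as it stands. The module is installed in compiled form; this text tells all that it offers.
- The arm moves only by the tool step_arm, never from a script. Its argument "series" is one flat list of numbers, 5 for each row, row after row: the shift along the world's x, y, z in mm, then the turn about the world's z in rad, then the closure, from 0 (fully open) to 1 (shut). In form: [dx, dy, dz, spin, jaw, dx, dy, dz, spin, jaw, ...]. A call has 1 to 20 rows; each row shifts and turns the commanded pose from where the row before left it; what a row does not reach is not made up. A row lasts 1/8 s, in which the tool goes at most 62.5 mm and 10.7 degrees, less where a joint would pass 70% of its speed; a pose out of reach is approached as far as the arm can. A call is refused whole if a number of a shift passes 62.5 or a number of a turn 0.188, either way. A call with a gripper value outside its range is refused whole. The fingers move at their own pace and stop on an object; "squeeze" is the grip in N (left out, the last holds). Time passes only in rows, so rows that do not move let the fingers close. It gives the time, the measured TCP pose, the force, the opening and the grip force at its end, in the units of the state.
- manip.read_state(): the state, without advancing time (a new reading comes with each control period).
- manip.camera(name): name is "side" or "top"; returns (picture, depth): 480x640x3 uint8, blue, green, red; 480x640 float32, mm along the optical axis (not along the pixel's ray), 0 where there is no reading.
- manip.camera_info(name): a dict with "fovy" (degrees; the focal length in pixels is half the picture's height over the tangent of half this angle, whatever the lens; pixels are square), "cx", "cy" (the principal point, pixels), "eye" and "orientation" of the camera in the world. Camera axes: x right, y down, z forward; pixel columns grow to the right and rows downward; lengths in mm; the calibration is good to about 2 mm. A picture is of the moment at which its call begins. camera_info takes no time and is no camera call.
- manip.sign_off(): hands the job in; it is judged then, once.
The state is a dict: "clock": time; "joints": joint angles; "qd": joint speeds; "effort": joint torques, N m; "eef_pos": TCP position; "eef_rot": TCP orientation; "wrist_force": force on the tool from outside, world axes, zero at the start; "moment": the same for the moment, N m; "finger_gap": finger opening in mm; "finger_force": force on a finger pad.
Only numpy, scipy, OpenCV 4.12 (cv2) and the standard library are available. Lean on these libraries where they do the work, as an engineer would, in place of code of your own. Each camera call takes 0.05 s, during which the arm holds its last target. There are 200 camera calls.

### The job

The lid of the parts-cleaning tank is stuck fast in its rubber seal, with a steel vee block lying on it. First move the vee block onto the square rubber mat and let go of it; then take the lid by its handle, pull it free of the sticky seal without throwing it wide open, and hold its front edge about 4 cm open so the tank can air. Finish while still gripping the handle and holding the lid still and ajar; leave the other things on the bench where they are.

Things in the scene. Friction and masses are not known exactly. Their poses are not given: they have to be found in the camera images.
- bath: grey sheet-steel parts-cleaning tank fixed to the bench, 240 (its x) x 200 (its y) mm, rim 94 mm above the bench; origin under its centre on the bench. Its -x side is the front, where a fat black rubber bulb seal, 24 mm thick, lies along the lid's front edge, reaching 19 mm above the lid's top; a low stop stands behind the lid at the rear. It stands on the left or on the right of the bench, the mat on the other side.
- lid: loose steel lid, 250 (its x) x 210 x 6 mm, about 0.6 kg; origin at the centre of its underside, on the rim 94 mm above the bench, axes as the tank's. The sprung seal nips its front edge: raised by the handle it tips about the rear rim (190 mm behind the bar); the pull climbs to 11 to 20 N in the first few mm, lasts some 15 mm, then drops to the 3 to 5 N of the weight.
- lid_handle (a point): middle of the grip of the lid's handle: a round dark steel bar, 12 mm thick, 110 mm long along the lid's y axis, on two end posts, 55 mm behind the lid's front edge (70 mm in front of its centre). The bar's axis is 45 mm above the lid's top face (145 mm above the bench when shut). Axes as the lid's.
- lid_front (a point): middle of the front edge of the lid, on its underside (94 mm above the bench when shut; about 134 mm when 40 mm open).
- vee_center (a point): centre of the steel vee block lying on the lid, behind the handle: 70 (its x) x 36 (its y) x 30 mm high, with a vee groove along its x in the top, about 0.45 kg; the centre is 15 mm above its underside. Grasp it across its 36 mm width.
- mat: square black rubber mat fixed to the bench, 160 x 160 x 6 mm; origin at the centre of its underside.
- vee: the same vee block; origin at the centre of its underside.
- tin: bystander: round steel can, 60 mm across, 65 mm high, between the tank and the mat; origin on its underside
- punch: bystander: steel centre punch, 90 mm long, 10 mm thick, lying between the tank and the mat; origin on its underside
- hammer: bystander: hammer lying on the bench's left; origin on its underside
- file: bystander: flat file with a wooden handle, about 330 mm, lying on the right; origin on its underside
- wrench: bystander: spanner lying far ahead in the middle; origin on its underside
- tray: bystander: open steel parts tray, 120 x 90 x 35 mm, on the right; origin on its underside
- squeeze: bystander: white plastic bottle, 56 mm across, 140 mm high, on the left; origin on its underside
Not all that is in view belongs to the job. There is more than one size of the vee; the job needs the larger. There is more than one size of the mat; the job needs the larger.

How it is judged:
By the outcome, as a careful person would: the job done as asked, in the order asked, and still so for the second after the job is handed in, while the arm keeps its last pose, push and grip.
It also fails if it takes over 56 s, if anything falls off the work surface, if the arm or the gripper's body presses on something with over 40 N, if the wrist force passes 120 N, or if a joint passes its speed limit or range.

## Working session

There is one attempt and no reset: what is moved stays moved. The work goes in short steps, Python scripts to look and compute and a tool call to move; the robot and the scene stay as the last step left them, time stands still between calls to the robot, and variables do not carry over. Pictures are saved under pics/ and viewed, at most 10 in all, crops included, and the job is handed in when it is done.

Besides the shell and the picture viewer there is one more tool, called after "Call:" by a JSON object that holds its "fn" and its "kwargs", one argument or row to a line. step_arm: Moves the arm, as the interface text tells. Its arguments: {"type":"object","properties":{"series":{"type":"array"},"squeeze":{"type":"number"}},"required":["series"]}

```bash
mkdir -p pics; cat > h.py <<'E'
import numpy as np, cv2
from cell import manip
from scipy.spatial.transform import Rotation as R
def cam(n):
    p,d=manip.camera(n); i=manip.camera_info(n)
    o=np.array(i["orientation"],float)
    M=o if o.shape==(3,3) else R.from_euler('xyz',o).as_matrix()
    f=240/np.tan(np.radians(i["fovy"])/2)
    v,u=np.mgrid[0:480,0:640]
    ray=np.stack([(u-i["cx"])/f,(v-i["cy"])/f,np.ones((480,640))],-1)@M.T
    P=ray*d[...,None]+np.array(i["eye"])
    return p,d,P,ray,np.array(i["eye"])
E
python3 - <<'E'
from h import *
for n in("side","top"):
    print(manip.camera_info(n))
    p,d,P,r,e=cam(n); cv2.imwrite(f"pics/{n}0.png",p); np.savez(f"{n}0.npz",p=p,P=P,ray=r,e=e,d=d)
print(manip.read_state())
E
```

```text
{'fovy': 46.73221333653534, 'cx': 321.4745420845653, 'cy': 246.82483554631978, 'eye': array([  22.5375447 , 1098.88638148,  857.21951184]), 'orientation': array([-2.12387633, -0.0230186 , -2.68570325])}
{'fovy': 43.82255410343705, 'cx': 322.64790970425724, 'cy': 236.043059832974, 'eye': array([ 269.46384799,  -12.43033895, 1522.83756687]), 'orientation': array([-2.95384704, -0.00295899, -1.56809155])}
{'clock': 0.1, 'joints': array([-1.20958901e+00,  3.00427632e-01,  1.52146266e+00, -1.64372449e-05,
        1.32071375e+00, -6.66150794e-02]), 'qd': array([ 0.00114987, -0.00139779, -0.00212667, -0.00089793,  0.00098351,
        0.00177617]), 'effort': array([ 1.21574834e-03, -5.32643938e+01, -3.53284335e+01,  7.10244407e-02,
        2.35128589e-02, -6.61844911e-05]), 'eef_pos': array([ 228.10817085, -500.25608363,  229.96026037]), 'eef_rot': array([-3.14058245e+00, -5.14371217e-05,  4.27826450e-01]), 'wrist_force': array([-0.13467558, -0.46692247,  0.13586239]), 'moment': array([2.24165340e-05, 1.14039482e-02, 3.75238241e-02]), 'finger_force': 0.0, 'finger_gap': 93.79878306198704}
```

View pics/top0.png

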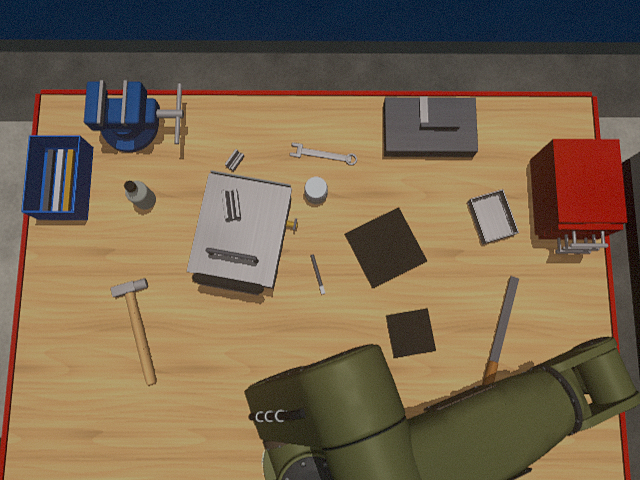

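View pics/side0.png

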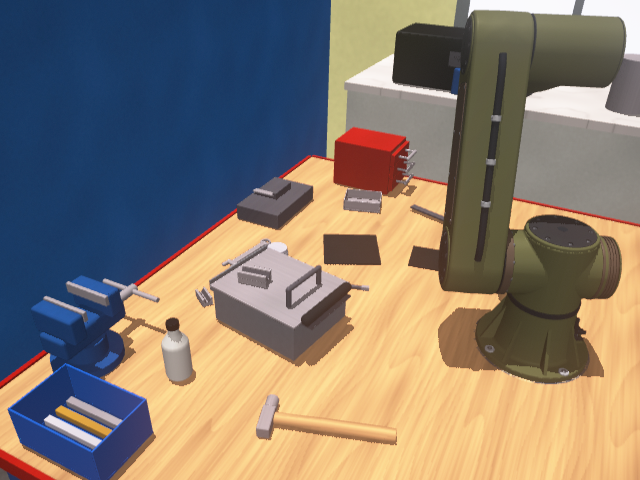

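The top view shows the tank at about (240,232), its handle at (232,257), the vee on the lid at (232,205) and the large mat at (386,247). The small vee is at (235,160), the can at (316,189) and the punch at (318,274). The side view agrees. Next I measure with height masks.

```bash
python3 - <<'E'
from h import *
z=np.load("top0.npz"); P=z["P"];p=z["p"];ray=z["ray"];e=z["e"]
Z=P[...,2]
def box(m,name):
    n,l,s,c=cv2.connectedComponentsWithStats(m.astype(np.uint8))
    k=1+np.argmax(s[1:,4]); q=P[l==k]
    r=cv2.minAreaRect(q[:,:2].astype(np.float32)); print(name,len(q),np.round(r[0],1),np.round(r[1],1),round(r[2],1),"z med/95",np.round(np.percentile(q[:,2],[5,50,95]),1)); return l==k
roi=np.zeros(Z.shape,bool); roi[165:300,180:300]=1
box(roi&(Z>92)&(Z<107),"lid")
up=roi.copy(); up[235:]=0
box(up&(Z>108),"vee")
lo=roi.copy(); lo[:240]=0
lo[272:]=0
box(lo&(Z>125),"handle")
s=roi.copy(); s[:268]=0
box(s&(Z>108)&(Z<125),"seal")
g=p.max(-1); mr=np.zeros(Z.shape,bool); mr[200:295,335:435]=1
# mat by ray to z=6
t=(6-e[2])/ray[...,2]; Q=e+ray*t[...,None]
m=mr&(g<75); r=cv2.minAreaRect(Q[m][:,:2].astype(np.float32)); print("mat",r, np.median(Z[m]))
rr=np.zeros(Z.shape,bool); rr[170:210,300:335]=1; box(rr&(Z>30),"tin")
rr=np.zeros(Z.shape,bool); rr[245:300,305:330]=1; box(rr&(Z>5),"punch")
# side
z=np.load("side0.npz"); P=z["P"]; Z=P[...,2]
roi=np.zeros(Z.shape,bool); roi[255:300,230:278]=1
box(roi&(Z>108),"vee side")
roi=np.zeros(Z.shape,bool); roi[260:310,280:326]=1
box(roi&(Z>135),"handle side")
E
```

```text
lid 7909 [559.7 186.3] [211.2 256.9] 79.8 z med/95 [ 94.6  99.3 104.4]
vee 467 [451.8 118.8] [445.7  56.7] 28.5 z med/95 [110.6 123.4 132.4]
handle 275 [407.5 103.5] [354.7  64.7] 50.4 z med/95 [141.4 149.3 155.3]
seal 678 [423.3 209.5] [171.2  24.1] 79.6 z med/95 [110.4 116.2 122. ]
mat ((529.1786499023438, -177.72836303710938), (157.4747314453125, 157.1678924560547), 26.534334182739258) 5.146102579310082
tin 476 [484.2   3.2] [ 59.  429.4] 89.8 z med/95 [40.2 62.8 69.1]
punch 137 [390.1 -10.4] [240.   24.8] 6.9 z med/95 [ 5.5  9.7 15.7]
vee side 549 [344.6 648.2] [  76.1 1105.3] 31.6 z med/95 [110.2 125.4 133.7]
handle side 247 [284.8 631.1] [  74.4 1070. ] 25.3 z med/95 [140.  150.9 154.5]
```

```bash
python3 - <<'E'
from h import *
def box(m,name):
    n,l,s,c=cv2.connectedComponentsWithStats(m.astype(np.uint8))
    k=1+np.argmax(s[1:,4]); q=P[l==k]
    r=cv2.minAreaRect(q[:,:2].astype(np.float32)); print(name,len(q),np.round(r[0],1),np.round(r[1],1),round(r[2],1),"med",np.round(np.median(q,0),1))
def R_(a,b,c,d): 
    m=np.zeros(Z.shape,bool); m[a:b,c:d]=1; return m&ok
z=np.load("top0.npz"); P=z["P"];Z=P[...,2];ok=(z["d"]>0)&(Z<170)
box(R_(165,235,180,300)&(Z>115),"vee")
box(R_(240,272,180,300)&(Z>138),"handle")
box(R_(170,210,300,335)&(Z>50),"tin")
box(R_(245,300,305,330)&(Z>5),"punch")
z=np.load("side0.npz"); P=z["P"]; Z=P[...,2];ok=(z["d"]>0)&(Z<170)
box(R_(255,300,230,278)&(Z>113),"vee side")
box(R_(260,310,280,326)&(Z>140),"handle side")
box(R_(240,330,200,360)&(Z>92)&(Z<107),"lid side")
E
```

```text
vee 373 [613.2 206.5] [72.1 36.4] 9.0 med [611.7 207.9 125.5]
handle 265 [487.3 198.2] [120.8  12.7] 79.4 med [486.9 197.7 149.5]
tin 411 [670.5   2.8] [56.1 56.6] 46.2 med [670.3   3.6  63.5]
punch 135 [458.6  -2. ] [104.1  14.3] 13.6 med [456.1  -2.    9.7]
vee side 475 [616.9 205.2] [72.3 43.3] 8.3 med [614.6 211.  126.8]
handle side 233 [489.9 195.8] [130.1  13. ] 79.5 med [489.9 203.6 151. ]
lid side 5018 [551.2 184.1] [217.8 283.1] 79.9 med [552.2 206.1 102.5]
```

Call:
{"fn": "step_arm", "kwargs": {
  "series": [24,44,0,-0.017,0,24,44,0,-0.017,0,24,44,0,-0.017,0,24,44,0,-0.017,0,24,44,0,-0.017,0,24,44,0,-0.017,0,24,44,0,-0.017,0,24,44,0,-0.017,0,24,44,0,-0.017,0,24,44,0,-0.017,0,24,44,0,-0.017,0,24,44,0,-0.017,0,24,44,0,-0.017,0,24,44,0,-0.017,0,24,44,0,-0.017,0,24,44,0,-0.017,0,3,3,0,0,0,0,0,0,0,0,0,0,0,0,0],
  "squeeze": 30
}}

```text
clock: 2.48
eef_pos: [615.0, 205.5, 230.7]
eef_rot: [3.141, -0.0, 0.155]
wrist_force: [-0.1, -0.0, -0.1]
finger_gap: 94.0
finger_force: 0.0
```

```bash
python3 - <<'E'
from h import *
p,d,P,r,e=cam("side"); cv2.imwrite("pics/side1.png",cv2.resize(p[150:380,150:450],None,fx=2,fy=2))
s=manip.read_state(); print(s['eef_pos'],s['eef_rot'],s['joints'])
E
```

```text
[615.01131317 205.56208346 230.8132572 ] [ 3.14153850e+00 -2.59433408e-04  1.54735469e-01] [ 2.66126914e-01  5.23854932e-01  1.20784414e+00 -8.37453207e-05
  1.40964177e+00  1.68220121e+00]
```

View pics/side1.png

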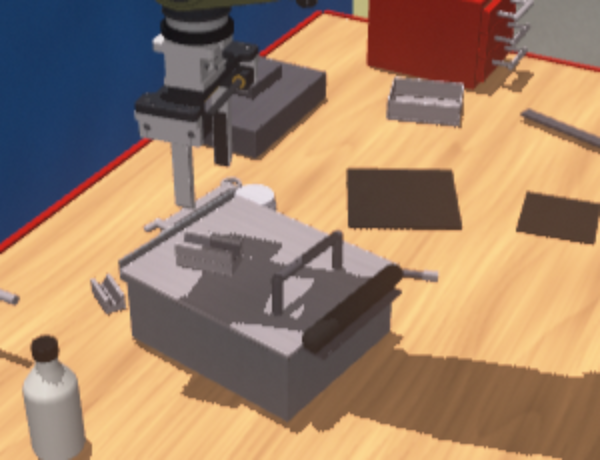

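The open fingers (185,200) and (222,160) straddle the vee (210,255) in y, directly above it. Next: descend and close.

Call:
{"fn": "step_arm", "kwargs": {
  "series": [0,0,-25,0,0,0,0,-30,0,0,0,0,-25,0,0,0,0,-14,0,0,0,0,-7,0,0,0,0,0,0,0,0,0,0,0,0.4,0,0,0,0,0.6,0,0,0,0,0.8,0,0,0,0,1,0,0,0,0,1,0,0,0,0,1]
}}

```text
clock: 4.03
eef_pos: [615.2, 206.4, 129.4]
eef_rot: [3.141, -0.0, 0.156]
wrist_force: [0.1, -2.4, -0.6]
finger_gap: 37.2
finger_force: 1.3
```

Call:
{"fn": "step_arm", "kwargs": {
  "series": [0,0,0,0,1,0,0,0,0,1,0,0,5,0,1,0,0,15,0,1,0,0,30,0,1,0,0,40,0,1,0,0,30,0,1,0,0,0,0,1]
}}

```text
clock: 5.03
eef_pos: [615.7, 206.9, 252.4]
eef_rot: [-3.141, -0.005, 0.156]
wrist_force: [0.2, 0.7, -5.7]
finger_gap: 35.8
finger_force: 30.0
```

Call:
{"fn": "step_arm", "kwargs": {
  "series": [-4,-17,0,0,1,-8,-35,0,0,1,-8,-35,0,0,1,-8,-35,0,0,1,-8,-35,0,0,1,-8,-35,0,0,1,-8,-35,0,0,1,-8,-35,0,0,1,-8,-35,0,0,1,-8,-35,0,0,1,-6,-35,0,0,1,-4,-18,0,0,1,0,0,-30,0,1,0,0,-45,0,1,0,0,-45,0,1,0,0,-40,0,1,0,0,-25,0,1,0,0,-15,0,1,0,0,-6,0,1,0,0,0,0,1]
}}

```text
clock: 7.52
eef_pos: [529.3, -178.5, 43.8]
eef_rot: [3.141, -0.0, 0.156]
wrist_force: [0.7, 0.6, -4.9]
finger_gap: 36.0
finger_force: 30.0
```

Call:
{"fn": "step_arm", "kwargs": {
  "series": [0,0,-4,0,1,0,0,-2,0,1,0,0,-2,0,1,0,0,0,0,1]
}}

```text
clock: 8.02
eef_pos: [529.2, -178.4, 35.5]
eef_rot: [3.141, -0.0, 0.156]
wrist_force: [-0.1, -0.7, -5.2]
finger_gap: 36.1
finger_force: 30.0
```

Call:
{"fn": "step_arm", "kwargs": {
  "series": [0,0,-1,0,1,0,0,0,0,1]
}}

```text
clock: 8.28
eef_pos: [529.3, -178.4, 35.4]
eef_rot: [3.141, -0.0, 0.156]
wrist_force: [-5.0, 3.3, 8.7]
finger_gap: 35.7
finger_force: 30.0
```

Contact. Release and rise, then take a look.

Call:
{"fn": "step_arm", "kwargs": {
  "series": [0,0,0,0,0.6,0,0,0,0,0.3,0,0,0,0,0,0,0,0,0,0,0,0,10,0,0,0,0,30,0,0,0,0,50,0,0,0,0,60,0,0,0,0,40,0,0,0,0,0,0,0]
}}

```text
clock: 9.52
eef_pos: [530.1, -178.7, 228.3]
eef_rot: [3.138, -0.005, 0.156]
wrist_force: [-0.0, -0.7, -1.2]
finger_gap: 94.4
finger_force: 0.0
```

```bash
python3 - <<'E'
from h import *
p,d,P,r,e=cam("side"); cv2.imwrite("pics/side2.png",cv2.resize(p[150:380,150:450],None,fx=2,fy=2))
Z=P[...,2]; ok=(d>0)&(Z<170)
m=np.zeros(Z.shape,bool); m[225:275,310:390]=1; m&=ok&(Z>12)&(Z<45); q=P[m]; print("vee",len(q),cv2.minAreaRect(q[:,:2].astype(np.float32)),np.median(q,0))
m=np.zeros(Z.shape,bool); m[260:310,280:326]=1; m&=ok&(Z>140); q=P[m]; print("handle",len(q),cv2.minAreaRect(q[:,:2].astype(np.float32)))
print(manip.read_state()['eef_pos'])
E
```

```text
vee 429 ((535.786376953125, -173.7572479248047), (144.88690185546875, 153.3792266845703), 26.787168502807617) [ 528.63699438 -166.80926598   29.16848377]
handle 237 ((490.1197509765625, 197.21444702148438), (122.85784912109375, 12.91528606414795), 79.68314361572266)
[ 529.35784348 -178.49949869  225.81476786]
```

View pics/side2.png

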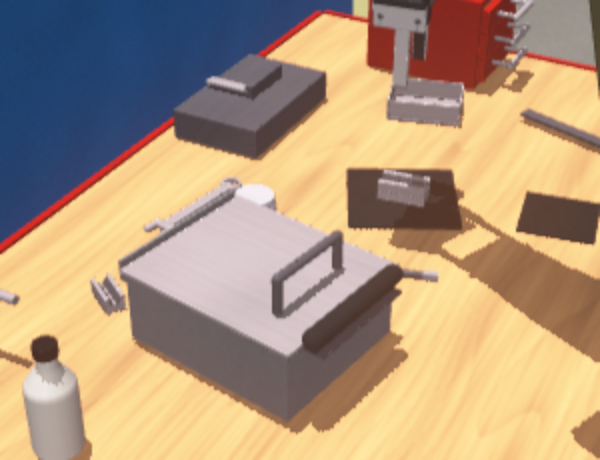

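The vee lies in the middle of the mat at (405,188), and the lid is clear with the handle bar around (307,255). Next I go above the handle.

Call:
{"fn": "step_arm", "kwargs": {
  "series": [-3,22,0,0.095,0,-3,30,0,0.095,0,-3,30,0,0.095,0,-3,30,0,0.095,0,-3,30,0,0.095,0,-3,30,0,0.095,0,-3,30,0,0.095,0,-3,30,0,0.095,0,-3,30,0,0.095,0,-3,30,0,0.095,0,-3,30,0,0.095,0,-3,30,0,0.095,0,-4,24,0,0.095,0,0,0,0,0,0,0,0,0,0,0]
}}

```text
clock: 11.45
eef_pos: [489.0, 196.9, 223.7]
eef_rot: [-3.14, 0.001, 1.389]
wrist_force: [-0.5, -0.3, -0.6]
finger_gap: 94.1
finger_force: 0.0
```

Call:
{"fn": "step_arm", "kwargs": {
  "series": [0,0,-25,0,0,0,0,-25,0,0,0,0,-16,0,0,0,0,-7,0,0,0,0,0,0,0.3,0,0,0,0,0.6,0,0,0,0,0.8,0,0,0,0,1,0,0,0,0,1,0,0,0,0,1,0,0,0,0,1,0,0,0,0,1,0,0,0,0,1],
  "squeeze": 50
}}

```text
clock: 13.08
eef_pos: [489.2, 197.6, 151.4]
eef_rot: [-3.142, -0.0, 1.391]
wrist_force: [0.1, 0.6, 0.6]
finger_gap: 10.7
finger_force: 50.0
```

Call:
{"fn": "step_arm", "kwargs": {
  "series": [0.3,0,1,0,1,0.3,0,1,0,1,0.3,0,1,0,1,0.3,-0.1,1,0,1,0.3,-0.1,1,0,1,0.3,-0.1,1,0,1]
}}

```text
clock: 13.82
eef_pos: [491.1, 197.3, 157.6]
eef_rot: [3.141, -0.0, 1.391]
wrist_force: [3.4, -0.7, -9.8]
finger_gap: 10.3
finger_force: 50.0
```

Call:
{"fn": "step_arm", "kwargs": {
  "series": [0.3,0,1,0,1,0.3,-0.1,1,0,1,0.3,0,1,0,1,0.3,-0.1,1,0,1]
}}

```text
clock: 14.32
eef_pos: [492.1, 197.1, 161.4]
eef_rot: [-3.141, 0.0, 1.391]
wrist_force: [2.8, -0.5, -10.5]
finger_gap: 10.7
finger_force: 50.0
```

Call:
{"fn": "step_arm", "kwargs": {
  "series": [0.3,0,1,0,1,0.3,-0.1,1,0,1,0.3,0,1,0,1,0.3,-0.1,1,0,1,0.4,-0.1,1,0,1,0.4,-0.1,1,0,1,0.4,-0.1,1,0,1,0.4,-0.1,1,0,1]
}}

```text
clock: 15.32
eef_pos: [495.1, 196.5, 169.7]
eef_rot: [3.141, -0.0, 1.391]
wrist_force: [-0.8, 0.8, -5.1]
finger_gap: 10.6
finger_force: 50.0
```

Call:
{"fn": "step_arm", "kwargs": {
  "series": [0.4,0,1,0,1,0.4,-0.1,1,0,1,0.4,-0.1,1,0,1,0.4,-0.1,1,0,1,0.4,-0.1,1,0,1,0.4,-0.1,1,0,1,0.4,-0.1,1,0,1,0.4,-0.1,1,0,1,0,0,0,0,1]
}}

```text
clock: 16.45
eef_pos: [498.2, 195.7, 177.5]
eef_rot: [3.142, 0.0, 1.391]
wrist_force: [0.7, 0.8, -7.7]
finger_gap: 10.8
finger_force: 50.0
```

```bash
python3 - <<'E'
from h import *
p,d,P,r,e=cam("side"); cv2.imwrite("pics/side3.png",cv2.resize(p[150:380,150:450],None,fx=2,fy=2))
np.savez("side3.npz",p=p,P=P,d=d,ray=r,e=e)
s=manip.read_state(); print(s['eef_pos'],s['wrist_force'],s['finger_gap'])
E
```

```text
[498.15924272 195.76465617 177.43143648] [-1.43364864  0.57962385 -6.41357909] 10.838815910080061
```

View pics/side3.png

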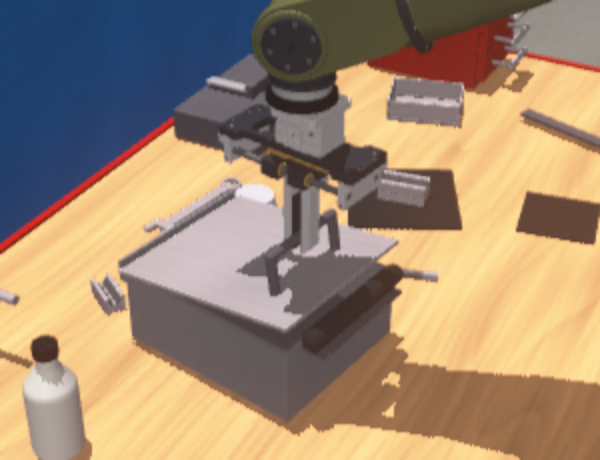

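The lid is free and tilted, with its near front corner at (288,330), and the fingers still on the bar at (303,240). I raise it the last few mm and measure the opening by a plane fit.

Call:
{"fn": "step_arm", "kwargs": {
  "series": [0.4,-0.1,1,0,1,0.4,-0.1,1,0,1,0.4,-0.1,1,0,1,0.4,-0.1,1,0,1,0.2,0,0.5,0,1,0,0,0,0,1,0,0,0,0,1]
}}

```text
clock: 17.38
eef_pos: [500.0, 195.4, 182.0]
eef_rot: [3.141, -0.0, 1.391]
wrist_force: [0.8, 0.3, -7.4]
finger_gap: 10.4
finger_force: 50.0
```

```bash
python3 - <<'E'
from h import *
p,d,P,r,e=cam("side")
ux=np.array([.984,-.177]); uy=np.array([.177,.984]); c=np.array([557,186])
a=(P[...,:2]-c)@ux; b=(P[...,:2]-c)@uy; Z=P[...,2]
m=(d>0)&(abs(a)<118)&(abs(b)<100)&(Z>92)&(Z<142)
A=np.c_[a[m],np.ones(m.sum())]; z=Z[m]; k=np.ones(len(z),bool)
for _ in range(8):
    s=np.linalg.lstsq(A[k],z[k],rcond=None)[0]; k=abs(z-A@s)<4
th=-np.arctan(s[0]); print(s,k.sum(),"tilt",th,"front open 250 sin",250*np.sin(th),245*np.sin(th),"a range",np.percentile(A[k,0],[1,99]))
s=manip.read_state(); print(s['clock'],s['eef_pos'],s['wrist_force'],s['finger_gap'],abs(s['qd']).max())
E
```

```text
[ -0.16069849 122.79705326] 3837 tilt 0.15933624741244917 front open 250 sin 39.66572422582739 38.87240974131084 a range [-116.24942668  115.85821333]
17.425 [500.00969444 195.3803573  181.98198448] [ 0.71962446  0.88596389 -6.80570992] 10.633854696554774 0.0010680823442849481
```

The opening measures about 39–40 mm and the lid is holding still, so I hand the job in.

```bash
python3 -c "
from cell import manip
print(manip.sign_off())"
```

```text
the job is handed in; nothing more can be done
None
```

I moved the larger vee block onto the middle of the larger mat and let go of it, then pulled the lid free of the seal; its front edge measures about 39–40 mm open, it is held still with the handle gripped, and I handed the job in at about 17.4 s (no verdict was shown).

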